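Level the circuit-board frame: wind its foot down to the mat and lock it

ROBOT

A 7-joint arm with a two-finger parallel gripper is mounted at the origin on the work surface. World frame = base frame: x ahead of the robot, y to its left, z up, the work surface at z = 0. Lengths are in m, angles in rad, forces in N, time in s.
With the tool pointing down it reaches from about 0.4 to 0.925 m from the base axis. Payload 5.6 kg.
Tool frame: the origin (TCP) lies at the very end of the fingers, on their centre line; the grasp point (between the pads) lies 19 mm behind it (bot.pinch_z is the distance from the TCP to the grasp point, in m); z points along the fingers, y is the line along which they close (so a half turn about z gives the same grasp; the last joint's range is limited). The gripper opens to 85 mm and grips with 20 to 120 N. Pads are 22 mm wide; open, the fingers measure 114 mm over their backs; the gripper's body (76 mm by 85 mm) begins 54 mm behind the grasp point. The pads swing forward as they close: fully open they stand 13 mm farther back than shut.
Start: joints at [1.084, 0.468, -0.012, 1.603, 0.006, 1.071, -0.056], TCP at [0.279, -0.587, 0.231] pointing down, gripper open.
Joint ranges: [-2.53, 2.53], [-0.31, 2.02], [-1.57, 1.55], [0.28, 2.44], [-1.29, 4.43], [0.15, 1.84], [-2.92, 2.92]. Speed limits (rad/s): [2.57, 2.57, 3.14, 3.14, 3.14, 3.14, 3.14].

INTERFACE

Orientations are given as a unit quaternion [w, x, y, z].
In Python, from bench import bot gives the robot as it stands. The module is installed in compiled form; this text tells all that it offers.
- The arm moves only by the shell command python3 -m handwheel 'ROWS'. ROWS is a JSON object of lists of equal length, an entry for each row: "delta_pos": the shift along the tool's x, y, z in cm, a list of three; "delta_rot": the turn, a rotation vector about the tool's x, y, z in rad, a list of three; "claw": the opening, from -1 (shut) to 1 (fully open). A call has exactly 8 rows; each row shifts and turns the commanded pose from where the row before left it, along the tool's axes as they then stand; what a row does not reach is not made up. A row lasts 1/8 s, in which the tool goes at most 62.5 mm and 10.7 degrees, less where a joint would pass 70% of its speed; a pose out of reach is approached as far as the arm can. A call is refused whole if a number of a shift passes 6.25 or a number of a turn 0.188, either way. A call with a gripper value outside its range is refused whole. The fingers move at their own pace and stop on an object; the grip force is fixed at half the most. Time passes only in rows, so rows that do not move let the fingers close, or fill a call up. It gives the time, the measured TCP pose, the force, the opening and the grip force at its end, in the units of the state.
- bot.state(): the state, without advancing time (a new reading comes with each control period).
- bot.read_camera(name): name is "side" or "top"; returns (picture, depth): 384x512x3 uint8, red, green, blue; 384x512 float32, m along the optical axis (not along the pixel's ray), 0 where there is no reading.
- bot.camera_params(name): a dict with "camera_matrix" (3x3 intrinsics, pixels), "R" (3x3) and "t" (3): a world point X has camera coordinates R X + t. Camera axes: x right, y down, z forward; pixel columns grow to the right and rows downward; lengths in m; the calibration is good to about 2 mm. A picture is of the moment at which its call begins. camera_params takes no time and is no camera call.
- bot.finish_job(): hands the job in; it is judged then, once.
The state is a dict: "clock": time; "q": joint angles; "qd": joint speeds; "joint_efforts": joint torques, N m; "eef_pos": TCP position; "eef_rot": TCP orientation; "force": force on the tool from outside, world axes, zero at the start; "moment": the same for the moment, N m; "finger_gap": opening from 0.0 (shut) to 1.0 (fully open); "grasp_force": force on a finger pad.
Only numpy, scipy, OpenCV 4.12 (cv2) and the standard library are available. Lean on these libraries where they do the work, as an engineer would, in place of code of your own. Each camera call takes 0.05 s, during which the arm holds its last target. There are 200 camera calls.

TASK

The circuit-board frame rocks because its levelling foot hangs clear of the work mat. Wind the round knob clockwise until the rubber foot just bears on the mat, lightly, without jacking up the frame, then swing the lock lever clockwise to its stop. Leave the frame and everything else on the bench where it is.

Things in the scene. Friction and masses are not known exactly. Their poses are not given: they have to be found in the camera images.
- knob (a point): Middle (half-way up, on the axis) of the black knurled knob, 44 mm wide, 26 mm tall, about 97 mm above the bench; the lever's arm lies 30 mm below it. Clockwise from above, knob, screw and foot turn and sink together, 8 mm a turn (four-start screw). Free turning takes about 0.02 N m; on the mat the foot rubs as it turns: 0.02 N m more per newton on the foot (half of it just after stopping). Holds where left. Grip across any diameter.
- foot_pad: The levelling foot: black rubber disc, 50 mm in diameter, at the lower end of the screw, below the knob; origin at the centre of its underside, z up. At first it hangs 0.9 to 4.5 mm above the mat. Its buffer yields 1 mm for 8 N; a light bearing is under 7 N. The mat's top lies anywhere from 1.5 to 4.3 mm above the bench (z = 0), too uncertain to go by: feel for it.
- lever_pin (a point): Upright black grip pin, 12 mm in diameter, 42 mm tall, at the end of the flat steel lock lever; the point is on its axis, 13 mm below its top, about 88 mm above the bench. The lever lies level under the knob and turns about the knob's axis; the pin stands 85 mm from that axis.
- lock_lever (a joint): Lock lever angle, rad: 0 is fully slack, grows clockwise seen from above, hard stop at 1.4 is fully locked. Starts at 0 to 0.3. At 0 the pin lies 200 degrees counter-clockwise from the frame's x axis, seen from above. Turns with about 0.15 N m (2 N at the pin) and stays where it is left.
- frame: Circuit-board frame of aluminium bars, 210 by 290 mm (x, y), with a green board; about 4.5 kg, loose, on three fixed rubber feet. Origin at its centre on the bench, z up. The levelling screw is in a lug at the fourth corner, axis at (-125, 150) mm. A hold-down arm 163 mm high stands at (95, -135) mm. Over about 12 N straight down on the knob tips the frame.
- tweezers: Steel tweezers, 130 mm long, lying beside the frame; origin at the middle.
- jar (a point): A small jar with a white lid, 44 mm wide and about 45 mm tall, standing on the mat; a point inside it.
- solder_spool: Spool of solder, 60 mm in diameter, 38 mm tall; origin at its underside.
- helping_hand: Helping-hand stand with cast foot and a 170 mm cross bar, 85 mm tall; origin under its foot.
- multimeter: Hand-held multimeter lying flat, 150 by 75 by 40 mm; origin at its underside.
- screwdriver: Screwdriver, 160 mm long, lying beside the frame.
- parts_tray: Small open tray of parts, 90 by 60 by 22 mm; origin at its underside.

How it is judged:
By the outcome, as a careful person would: the job done as asked, in the order asked, and still so for the second after the job is handed in, with the robot touching nothing.
It also fails if it takes over 72 s, if anything falls off the work surface, if the arm or the gripper's body presses on something with over 40 N, if the wrist force passes 120 N, or if a joint passes its speed limit or range.

## Working session

There is one attempt and no reset: what is moved stays moved. The work goes in short steps, Python scripts to look and compute and a shell command to move; the robot and the scene stay as the last step left them, time stands still between calls to the robot, and variables do not carry over. Pictures are saved under pics/ and viewed, at most 10 in all, crops included, and the job is handed in when it is done.

```bash
mkdir -p pics
python3 - <<'E'
from bench import bot
import numpy as np,cv2
s=bot.state()
print({k:np.round(v,3).tolist() for k,v in s.items()})
for n in("side","top"):
    im,d=bot.read_camera(n);p=bot.camera_params(n)
    np.savez(f"{n}0.npz",im=im,d=d,**p)
    cv2.imwrite(f"pics/{n}0.png",cv2.resize(im[:,:,::-1],(800,600)))
    print(n,np.round(p["camera_matrix"],1).tolist(),np.round(-p["R"].T@p["t"],3),np.round(p["R"],2).tolist())
E
```

```text
{'clock': 0.0, 'q': [1.084, 0.468, -0.012, 1.604, 0.006, 1.071, -0.056], 'qd': [-0.002, -0.001, -0.001, 0.002, 0.0, 0.0, -0.0], 'joint_efforts': [-0.001, -53.239, 0.021, -25.13, 0.011, 0.008, -0.0], 'eef_pos': [0.279, -0.587, 0.23], 'eef_rot': [-0.001, 0.975, 0.22, -0.0], 'force': [0.444, -0.291, -0.657], 'moment': [0.08, 0.012, 0.006], 'grasp_force': 0.0, 'finger_gap': 1.002}
side [[390.4, 0.0, 257.1], [0.0, 390.4, 190.5], [0.0, 0.0, 1.0]] [0.34  0.845 0.589] [[-0.96, -0.26, 0.02], [-0.15, 0.47, -0.87], [0.22, -0.84, -0.5]]
top [[389.9, 0.0, 252.0], [0.0, 389.9, 190.8], [0.0, 0.0, 1.0]] [ 0.362 -0.038  1.09 ] [[0.06, -1.0, -0.01], [-0.98, -0.06, -0.2], [0.2, 0.02, -0.98]]
```

View pics/side0.png

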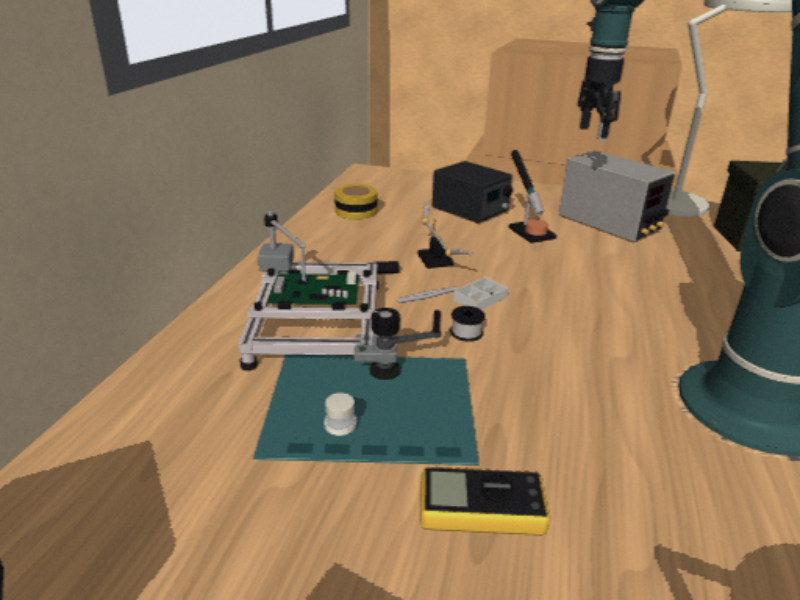

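View pics/top0.png

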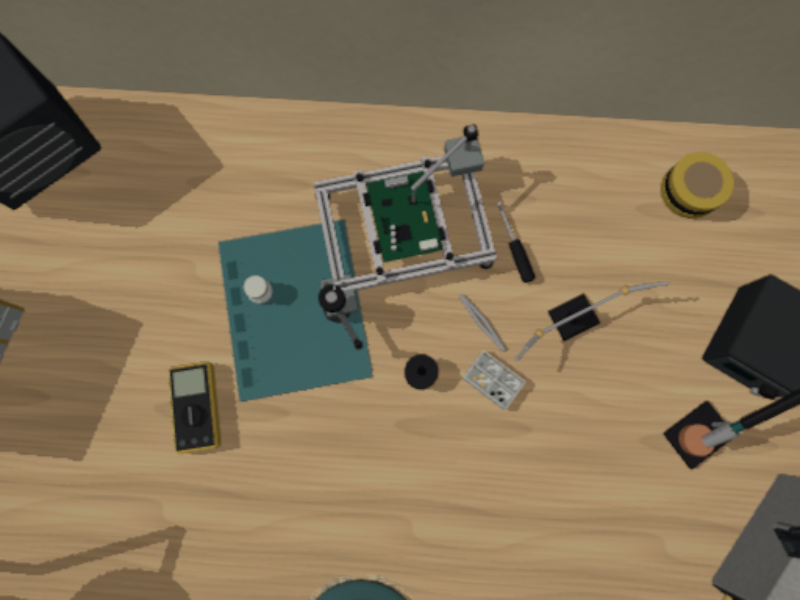

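The side view shows the knob at about (385,322) and the lever pin at (437,322). In the top view the knob is at (332,298) and the pin at (358,343); all are 800x600 pixels. Nothing stands near the knob except the frame and, farther off, the jar and spool.

```bash
cat > h.py <<'E'
import numpy as np,cv2
def load(n,k=0): return np.load(f"{n}{k}.npz")
def ray(p,uv):
    o=-p["R"].T@p["t"]; d=p["R"].T@np.linalg.inv(p["camera_matrix"])@np.r_[uv,1.]; return o,d
def plane(p,uv,z):
    o,d=ray(p,uv); return o+d*(z-o[2])/d[2]
def tri(a,ua,b,ub):
    o1,d1=ray(a,ua);o2,d2=ray(b,ub)
    s=np.linalg.lstsq(np.c_[d1,-d2],o2-o1,rcond=None)[0]
    P,Q=o1+d1*s[0],o2+d2*s[1]; return (P+Q)/2,np.linalg.norm(P-Q)
def blobs(p,c,r,thr=60):
    u,v=c; im=p["im"][v-r:v+r,u-r:u+r].max(2)
    n,l,st,ce=cv2.connectedComponentsWithStats((im<thr).astype(np.uint8))
    return [(st[i].tolist(),np.round(ce[i]+[u-r,v-r],1).tolist()) for i in range(1,n) if st[i][4]>8]
E
python3 - <<'E'
from h import *
T,S=load("top"),load("side")
for n,p,c in(("Tk",T,(212,191)),("Tp",T,(229,220)),("Sk",S,(246,206)),("Sp",S,(279,206))):
    print(n,blobs(p,c,18))
# depth-derived points on knob/pin
for n,p,c,r in(("Tk",T,(212,191),14),("Tp",T,(229,220),8),("Sk",S,(246,206),14),("Sp",S,(279,206),12)):
    u,v=c; D=p["d"][v-r:v+r,u-r:u+r]; vv,uu=np.mgrid[v-r:v+r,u-r:u+r]
    P=(np.linalg.inv(p["camera_matrix"])@np.c_[uu.ravel(),vv.ravel(),np.ones(uu.size)].T*D.ravel()).T
    W=(P-p["t"])@p["R"]
    m=(W[:,2]>(.1 if 'k' in n else .08))&(D.ravel()>0)&(W[:,2]<.2)
    print(n,m.sum(),W[m].mean(0).round(4),W[m].min(0).round(4),W[m].max(0).round(4))
def up(p,c,n): 
    u,v=c; return cv2.resize(p["im"][v-30:v+30,u-40:u+40,::-1],(800,600),interpolation=cv2.INTER_CUBIC)
a=np.hstack([cv2.resize(up(T,(217,203),0),(400,300)),cv2.resize(up(S,(258,212),0),(400,300))]);cv2.imwrite("pics/c.png",a)
E
```

```text
Tk [([10, 9, 21, 25, 248], [213.2, 193.8])]
Tp [([0, 0, 8, 5, 25], [214.4, 203.7]), ([15, 14, 6, 8, 30], [228.7, 219.7])]
Sk [([2, 6, 6, 6, 23], [232.7, 196.3]), ([10, 9, 18, 26, 287], [246.8, 208.0])]
Sp [([28, 8, 8, 11, 67], [293.3, 201.0]), ([15, 11, 6, 17, 60], [279.0, 207.0]), ([27, 23, 9, 7, 16], [291.9, 214.8])]
Tk 236 [0.5619 0.0824 0.1093] [0.5411 0.0603 0.1001] [0.584  0.1049 0.1147]
Tp 21 [0.4912 0.0351 0.0972] [0.4866 0.03   0.081 ] [0.4964 0.0397 0.1031]
Sk 191 [0.5582 0.0894 0.1069] [0.5373 0.0607 0.1001] [0.5808 0.1086 0.1106]
Sp 40 [0.4881 0.0402 0.0921] [0.4832 0.0308 0.0812] [0.4939 0.0446 0.0997]
```

View pics/c.png

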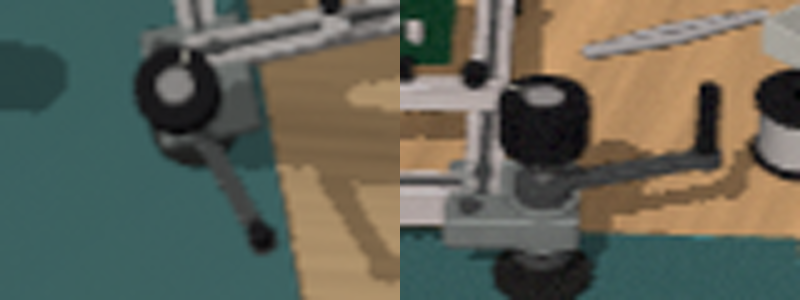

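Crops: the knob top is round and centred at about (180,87) in the left crop, and the lever pin at (262,236). Measured positions:

| Item | x | y | Check |
|---|---|---|---|
| Knob | .5625 | .0826 | top z .109–.110 |
| Pin | about .489 | about .037 | 85.5 mm from the axis, as it must be |

The frame yaw is about 15°, so the lever is near 0.04. Next I move above the knob.

```bash
python3 -m handwheel '{"delta_pos":[[3.4,-3.02,0],[3.4,-3.02,0],[3.4,-3.02,0],[3.4,-3.02,0],[3.4,-3.02,0],[3.4,-3.02,0],[3.4,-3.02,0],[3.4,-3.02,0]],"delta_rot":[[0,0,0],[0,0,0],[0,0,0],[0,0,0],[0,0,0],[0,0,0],[0,0,0],[0,0,0]],"claw":[1,1,1,1,1,1,1,1]}'
python3 -m handwheel '{"delta_pos":[[3.4,-3.02,0],[3.4,-3.02,0],[3.4,-3.02,0],[3.4,-3.02,0],[3.4,-3.02,0],[3.4,-3.02,0],[3.4,-3.02,0],[3.4,-3.02,0]],"delta_rot":[[0,0,0],[0,0,0],[0,0,0],[0,0,0],[0,0,0],[0,0,0],[0,0,0],[0,0,0]],"claw":[1,1,1,1,1,1,1,1]}'
python3 -m handwheel '{"delta_pos":[[0,0,0],[0,0,0],[0,0,0],[0,0,0],[0,0,0],[0,0,0],[0,0,0],[0,0,0]],"delta_rot":[[0,0,-0.18],[0,0,-0.18],[0,0,-0.18],[0,0,-0.18],[0,0,-0.18],[0,0,-0.18],[0,0,-0.18],[0,0,-0.18]],"claw":[1,1,1,1,1,1,1,1]}'
python3 -c "
from bench import bot;print(bot.state()['q'],bot.pinch_z)"
```

```text
clock: 1.1
eef_pos: [0.4212, -0.2506, 0.2311]
eef_rot: [-0.0, 0.975, 0.22, -0.0]
force: [-0.3, 0.8, 0.2]
finger_gap: 1.001
grasp_force: 0.0
clock: 2.1
eef_pos: [0.5632, 0.0841, 0.2309]
eef_rot: [0.0, 0.976, 0.22, -0.0]
force: [0.2, 0.1, 0.5]
finger_gap: 1.0
grasp_force: 0.0
clock: 3.1
eef_pos: [0.5626, 0.0827, 0.2308]
eef_rot: [-0.0, 0.586, 0.81, -0.0]
force: [-1.0, -0.0, 0.3]
finger_gap: 1.0
grasp_force: 0.0
[ 0.31148379  0.42136905 -0.65996521  1.77270966  0.29336929  1.04862795
 -0.13576575] 0.0187
```

```bash
python3 - <<'E'
from h import *
for n in("top","side"):
    p=load(n);D=p["d"];vv,uu=np.mgrid[:384,:512]
    P=(np.linalg.inv(p["camera_matrix"])@np.c_[uu.ravel(),vv.ravel(),np.ones(uu.size)].T*D.ravel()).T
    W=((P-p["t"])@p["R"])[D.ravel()>0]
    r=np.hypot(*(W[:,:2]-[.5625,.0826]).T)
    for a,b in((.026,.04),(.04,.05),(.05,.06),(.06,.075)):
        m=(r>a)&(r<b);i=np.argsort(-W[m][:,2])[:6];print(n,a,W[m][i].round(3).tolist())
E
python3 -m handwheel '{"delta_pos":[[0,0,2],[0,0,2.5],[0,0,2.5],[0,0,2.5],[0,0,2],[0,0,1.5],[0,0,0],[0,0,0]],"delta_rot":[[0,0,0],[0,0,0],[0,0,0],[0,0,0],[0,0,0],[0,0,0],[0,0,0],[0,0,0]],"claw":[1,1,1,1,1,1,1,1]}'
```

```text
top 0.026 [[0.539, 0.067, 0.067], [0.539, 0.064, 0.066], [0.531, 0.061, 0.066], [0.54, 0.062, 0.064], [0.539, 0.07, 0.064], [0.532, 0.059, 0.064]]
top 0.04 [[0.524, 0.052, 0.065], [0.521, 0.058, 0.065], [0.527, 0.053, 0.065], [0.526, 0.061, 0.064], [0.524, 0.055, 0.063], [0.529, 0.058, 0.063]]
top 0.05 [[0.518, 0.057, 0.065], [0.521, 0.05, 0.064], [0.514, 0.049, 0.063], [0.522, 0.052, 0.063], [0.519, 0.052, 0.063], [0.519, 0.05, 0.062]]
top 0.06 [[0.513, 0.046, 0.066], [0.503, 0.04, 0.065], [0.508, 0.051, 0.065], [0.508, 0.046, 0.065], [0.503, 0.038, 0.065], [0.503, 0.046, 0.064]]
side 0.026 [[0.546, 0.104, 0.108], [0.544, 0.102, 0.107], [0.548, 0.105, 0.103], [0.537, 0.092, 0.102], [0.557, 0.109, 0.101], [0.538, 0.097, 0.1]]
side 0.04 [[0.527, 0.06, 0.062], [0.523, 0.067, 0.062], [0.519, 0.062, 0.062], [0.525, 0.068, 0.062], [0.524, 0.062, 0.061], [0.527, 0.062, 0.061]]
side 0.05 [[0.514, 0.052, 0.063], [0.518, 0.057, 0.062], [0.511, 0.054, 0.062], [0.515, 0.059, 0.061], [0.517, 0.059, 0.061], [0.51, 0.056, 0.06]]
side 0.06 [[0.501, 0.042, 0.062], [0.498, 0.045, 0.061], [0.499, 0.05, 0.061], [0.502, 0.05, 0.061], [0.509, 0.052, 0.061], [0.51, 0.048, 0.061]]
clock: 4.1
eef_pos: [0.5635, 0.0831, 0.1019]
eef_rot: [0.0, 0.588, 0.809, 0.0]
force: [-0.3, 1.0, 0.9]
finger_gap: 1.001
grasp_force: 0.0
```

```bash
python3 -m handwheel '{"delta_pos":[[0,0,1],[0,0,0.8],[0,0,0.35],[0,0,0],[0,0,0],[0,0,0],[0,0,0],[0,0,0]],"delta_rot":[[0,0,0],[0,0,0],[0,0,0],[0,0,0],[0,0,0],[0,0,0],[0,0,0],[0,0,0]],"claw":[1,1,0.8,0.6,0.4,0.18,0.18,0.18]}'
python3 -c "
from bench import bot
s=bot.state();print(s['force'],s['moment'])"
python3 -m handwheel '{"delta_pos":[[0,0,0],[0,0,0],[0,0,0],[0,0,0],[0,0,0],[0,0,0],[0,0,0],[0,0,0]],"delta_rot":[[0,0,0],[0,0,0],[0,0,0],[0,0,0],[0,0,0],[0,0,0],[0,0,0],[0,0,0]],"claw":[0.16,0.16,0.14,0.14,0.12,0.12,0.12,0.12]}'
python3 -c "
from bench import bot
s=bot.state();print(s['force'],s['moment'])"
```

```text
clock: 5.1
eef_pos: [0.563, 0.0829, 0.0799]
eef_rot: [0.0, 0.588, 0.809, 0.0]
force: [0.7, -0.7, 0.6]
finger_gap: 0.587
grasp_force: 0.0
[ 0.66940437 -0.70658438  0.55072154] [0.00274412 0.02913307 0.01074579]
clock: 6.1
eef_pos: [0.5629, 0.0829, 0.0798]
eef_rot: [-0.0, 0.588, 0.809, -0.0]
force: [0.2, -0.3, -0.1]
finger_gap: 0.56
grasp_force: 0.0
[ 0.18701529 -0.33881446 -0.12474636] [ 0.0168594  -0.0383924   0.00197348]
```

```bash
python3 -m handwheel '{"delta_pos":[[0,0,0],[0,0,0],[0,0,0],[0,0,0],[0,0,0],[0,0,0],[0,0,0],[0,0,0]],"delta_rot":[[0,0,0],[0,0,0],[0,0,0],[0,0,0],[0,0,0],[0,0,0],[0,0,0],[0,0,0]],"claw":[0.1,0.1,0.1,0.08,0.08,0.07,0.07,0.07]}'
python3 -c "
from bench import bot
s=bot.state();print(s['force'],s['moment'])"
```

```text
clock: 7.1
eef_pos: [0.5627, 0.0828, 0.0797]
eef_rot: [-0.0, 0.588, 0.809, -0.0]
force: [-2.4, 0.2, 0.3]
finger_gap: 0.535
grasp_force: 1.1
[-2.36171608  0.22640083  0.29279474] [-0.15650117  0.51686704 -0.00298163]
```

```bash
python3 -m handwheel '{"delta_pos":[[0,0,0],[0,-0.1,0],[0,0,0],[0,0,0],[0,0,0],[0,0,0],[0,0,0],[0,0,0]],"delta_rot":[[0,0,0],[0,0,0],[0,0,-0.18],[0,0,-0.18],[0,0,-0.18],[0,0,-0.18],[0,0,-0.18],[0,0,-0.18]],"claw":[0.4,0.4,0.5,0.5,0.5,0.5,0.5,0.5]}'
python3 -m handwheel '{"delta_pos":[[0,0,0],[0,0,0],[0,0,0],[0,0,0],[0,0,0],[0,0,0],[0,0,0],[0,0,0]],"delta_rot":[[0,0,-0.18],[0,0,-0.18],[0,0,-0.13],[0,0,0],[0,0,0],[0,0,0],[0,0,0],[0,0,0]],"claw":[0.5,0.4,0.3,0.18,0.16,0.12,0.12,0.12]}'
python3 -c "
from bench import bot
s=bot.state();print(s['force'],s['moment'])"
python3 -m handwheel '{"delta_pos":[[0,0,0],[0,0,0],[0,0,0],[0,0,0],[0,0,0],[0,0,0],[0,0,0],[0,0,0]],"delta_rot":[[0,0,0],[0,0,0],[0,0,0],[0,0,0],[0,0,0],[0,0,0],[0,0,0],[0,0,0]],"claw":[0.12,0.11,0.1,0.09,0.08,0.07,0.07,0.07]}'
python3 -c "
from bench import bot
s=bot.state();print(s['force'],s['moment'],s['q'])"
```

```text
clock: 8.1
eef_pos: [0.5623, 0.0826, 0.0798]
eef_rot: [0.0, 0.086, 0.996, 0.0]
force: [-0.5, -0.0, -0.1]
finger_gap: 0.751
grasp_force: 0.0
clock: 9.1
eef_pos: [0.562, 0.0828, 0.0798]
eef_rot: [0.0, -0.155, 0.988, 0.0]
force: [0.4, 1.3, 0.4]
finger_gap: 0.557
grasp_force: 0.4
[0.36148436 1.34417026 0.35456236] [0.20627932 0.08772415 0.00105825]
clock: 10.1
eef_pos: [0.562, 0.0833, 0.08]
eef_rot: [0.0, -0.156, 0.988, 0.0]
force: [-1.5, 4.6, 4.4]
finger_gap: 0.536
grasp_force: 2.6
[-1.51258926  4.57111982  4.44943893] [ 1.14408617  0.41988999 -0.01631949] [ 0.46220845  0.75182959 -0.9097429   1.86931168  0.75282358  0.90677298
  1.06832271]
```

```bash
python3 -m handwheel '{"delta_pos":[[0,0.18,0],[0,0,0],[0,0,0],[0,0,0],[0,0,0],[0,0,0],[0,0,0],[0,0,0]],"delta_rot":[[0,0,0],[0,0,0],[0,0,-0.18],[0,0,-0.18],[0,0,-0.18],[0,0,-0.18],[0,0,-0.18],[0,0,-0.18]],"claw":[0.4,0.4,0.4,0.4,0.4,0.3,0.2,0.12]}'
python3 -m handwheel '{"delta_pos":[[0,0,0],[0,0,0],[0,0,0],[0,0,0],[0,0,0],[0,0,0],[0,0,0],[0,0,0]],"delta_rot":[[0,0,0],[0,0,0],[0,0,0],[0,0,0],[0,0,0],[0,0,0],[0,0,0],[0,0,0]],"claw":[0.12,0.1,0.08,0.06,0.06,0.06,0.06,0.06]}'
python3 -c "
from bench import bot
s=bot.state();print(s['force'],s['moment'],s['q'])"
```

```text
clock: 11.1
eef_pos: [0.5615, 0.083, 0.0793]
eef_rot: [-0.001, -0.643, 0.766, -0.0]
force: [-0.6, 0.1, -0.3]
finger_gap: 0.559
grasp_force: 0.0
clock: 12.1
eef_pos: [0.5614, 0.0843, 0.0798]
eef_rot: [-0.0, -0.641, 0.767, 0.0]
force: [-1.6, -0.1, 2.0]
finger_gap: 0.531
grasp_force: 0.4
[-1.55882768 -0.12581782  1.95161399] [0.0015536  0.16292926 0.02335811] [ 0.5730179   0.88279919 -1.11430725  1.86398248  0.93706679  1.03627634
  2.01702698]
```

```bash
cat > fz.py <<'E'
from bench import bot
import numpy as np
L=[]
for i in range(3):
    s=bot.state();L.append(np.r_[s['force'],s['moment']]);bot.read_camera("top")
s=bot.state();L.append(np.r_[s['force'],s['moment']])
print("F/M",np.mean(L,0).round(3),"Mz sd",np.std(L,0)[5].round(3),"q7",round(s['q'][6],2),"q3",round(s['q'][2],2),"pos",np.round(s['eef_pos'],4),"yaw_cw_deg",round(-2*np.degrees(np.arctan2(s['eef_rot'][2],s['eef_rot'][1])),1))
E
python3 -m handwheel '{"delta_pos":[[0,0.03,0],[0,0,0],[0,0,0],[0,0,0],[0,0,0],[0,0,0],[0,0,0],[0,0,0]],"delta_rot":[[0,0,0],[0,0,0],[0,0,0],[0,0,0],[0,0,0],[0,0,0],[0,0,0],[0,0,0]],"claw":[0.06,0.04,0.02,0,-0.1,-0.2,-0.2,-0.2]}'
python3 fz.py
```

```text
clock: 13.1
eef_pos: [0.561, 0.0845, 0.0801]
eef_rot: [-0.0, -0.641, 0.767, 0.0]
force: [-2.5, -0.2, 4.7]
finger_gap: 0.493
grasp_force: 60.1
F/M [-2.574 -0.309  5.219 -0.063  0.748  0.007] Mz sd 0.016 q7 2.02 q3 -1.11 pos [0.561  0.0845 0.0801] yaw_cw_deg -259.8
```

```bash
python3 -m handwheel '{"delta_pos":[[0,0,0],[0,0,0],[0,0,0],[0,0,0.01],[0,0,0.01],[0,0,0.01],[0,0,0.01],[0,0,0.01]],"delta_rot":[[0,0,0.08],[0,0,0.08],[0,0,0.08],[0,0,0.08],[0,0,0.08],[0,0,0.08],[0,0,0.08],[0,0,0.08]],"claw":[-0.2,-0.2,-0.2,-0.2,-0.2,-0.2,-0.2,-0.2]}'
python3 fz.py
```

```text
clock: 14.25
eef_pos: [0.5609, 0.0845, 0.0793]
eef_rot: [-0.0, -0.366, 0.931, 0.0]
force: [-2.6, 0.3, 3.5]
finger_gap: 0.495
grasp_force: 60.2
F/M [-2.126e+00  4.350e-01  3.238e+00  1.210e-01  6.210e-01  3.000e-03] Mz sd 0.022 q7 1.45 q3 -1.0 pos [0.561  0.0846 0.0793] yaw_cw_deg -223.2
```

```bash
sed -i 's/range(3)/range(4)/; s/^print(/print("first",L[0][5].round(3),/' fz.py
for i in 1; do python3 -m handwheel '{"delta_pos":[[0,0,0],[0,0,0],[0,0,0],[0,0,0.003],[0,0,0.003],[0,0,0.003],[0,0,0.003],[0,0,0.003]],"delta_rot":[[0,0,0.02],[0,0,0.02],[0,0,0.02],[0,0,0.02],[0,0,0.02],[0,0,0.02],[0,0,0.02],[0,0,0.02]],"claw":[-0.2,-0.2,-0.2,-0.2,-0.2,-0.2,-0.2,-0.2]}' | head -1
python3 fz.py
python3 -m handwheel '{"delta_pos":[[0,0,0.002],[0,0,0.002],[0,0,0.003],[0,0,0.003],[0,0,0.003],[0,0,0.003],[0,0,0.003],[0,0,0.003]],"delta_rot":[[0,0,0.02],[0,0,0.02],[0,0,0.02],[0,0,0.02],[0,0,0.02],[0,0,0.02],[0,0,0.02],[0,0,0.02]],"claw":[-0.2,-0.2,-0.2,-0.2,-0.2,-0.2,-0.2,-0.2]}' | head -1
python3 fz.py;done
```

```text
clock: 15.4
first 0.01 F/M [-3.769  1.856  3.634  0.431  0.913  0.004] Mz sd 0.027 q7 1.31 q3 -0.97 pos [0.561  0.0844 0.0791] yaw_cw_deg -213.9
clock: 16.6
first 0.008 F/M [-4.542  2.586  4.294  0.709  1.059 -0.013] Mz sd 0.022 q7 1.17 q3 -0.94 pos [0.5611 0.0844 0.0789] yaw_cw_deg -204.8
```

```bash
python3 -m handwheel '{"delta_pos":[[0.03,0.05,0],[0,0,0.002],[0,0,0.003],[0,0,0.003],[0,0,0.003],[0,0,0.003],[0,0,0.003],[0,0,0.003]],"delta_rot":[[0,0,0.02],[0,0,0.02],[0,0,0.02],[0,0,0.02],[0,0,0.02],[0,0,0.02],[0,0,0.02],[0,0,0.02]],"claw":[-0.2,-0.2,-0.2,-0.2,-0.2,-0.2,-0.2,-0.2]}' | head -1
python3 fz.py
python3 -m handwheel '{"delta_pos":[[0,0,0.002],[0,0,0.002],[0,0,0.003],[0,0,0.003],[0,0,0.003],[0,0,0.003],[0,0,0.003],[0,0,0.003]],"delta_rot":[[0,0,0.02],[0,0,0.02],[0,0,0.02],[0,0,0.02],[0,0,0.02],[0,0,0.02],[0,0,0.02],[0,0,0.02]],"claw":[-0.2,-0.2,-0.2,-0.2,-0.2,-0.2,-0.2,-0.2]}' | head -1
python3 fz.py
```

```text
clock: 17.8
first 0.052 F/M [-1.445  0.791  2.295  0.286  0.37  -0.012] Mz sd 0.033 q7 1.03 q3 -0.9 pos [0.5608 0.0845 0.0787] yaw_cw_deg -195.6
clock: 19.0
first 0.013 F/M [-0.489  0.045  2.828  0.017  0.148 -0.034] Mz sd 0.033 q7 0.89 q3 -0.87 pos [0.5607 0.0846 0.0785] yaw_cw_deg -186.4
```

```bash
python3 -m handwheel '{"delta_pos":[[0,0,0.002],[0,0,0.002],[0,0,0.003],[0,0,0.003],[0,0,0.003],[0,0,0.003],[0,0,0.003],[0,0,0.003]],"delta_rot":[[0,0,0.02],[0,0,0.02],[0,0,0.02],[0,0,0.02],[0,0,0.02],[0,0,0.02],[0,0,0.02],[0,0,0.02]],"claw":[-0.2,-0.2,-0.2,-0.2,-0.2,-0.2,-0.2,-0.2]}' | head -1
python3 fz.py
python3 -m handwheel '{"delta_pos":[[0,0,0.002],[0,0,0.002],[0,0,0.003],[0,0,0.003],[0,0,0.003],[0,0,0.003],[0,0,0.003],[0,0,0.003]],"delta_rot":[[0,0,0.02],[0,0,0.02],[0,0,0.02],[0,0,0.02],[0,0,0.02],[0,0,0.02],[0,0,0.02],[0,0,0.02]],"claw":[-0.2,-0.2,-0.2,-0.2,-0.2,-0.2,-0.2,-0.2]}' | head -1
python3 fz.py
```

```text
clock: 20.2
first -0.008 F/M [-0.496 -0.614  3.797 -0.108  0.117 -0.033] Mz sd 0.026 q7 0.75 q3 -0.84 pos [0.5607 0.0846 0.0783] yaw_cw_deg -177.3
clock: 21.4
first 0.023 F/M [-0.487 -0.65   4.943 -0.142  0.084 -0.013] Mz sd 0.025 q7 0.61 q3 -0.8 pos [0.5607 0.0847 0.0781] yaw_cw_deg -168.1
```

```bash
python3 -m handwheel '{"delta_pos":[[0,0,-0.02],[0,0,0.002],[0,0,0.003],[0,0,0.003],[0,0,0.003],[0,0,0.003],[0,0,0.003],[0,0,0.003]],"delta_rot":[[0,0,0.02],[0,0,0.02],[0,0,0.02],[0,0,0.02],[0,0,0.02],[0,0,0.02],[0,0,0.02],[0,0,0.02]],"claw":[-0.2,-0.2,-0.2,-0.2,-0.2,-0.2,-0.2,-0.2]}' | head -1
python3 fz.py
python3 -m handwheel '{"delta_pos":[[0,0,0],[0,0,0.002],[0,0,0.003],[0,0,0.003],[0,0,0.003],[0,0,0.003],[0,0,0.003],[0,0,0.003]],"delta_rot":[[0,0,0.02],[0,0,0.02],[0,0,0.02],[0,0,0.02],[0,0,0.02],[0,0,0.02],[0,0,0.02],[0,0,0.02]],"claw":[-0.2,-0.2,-0.2,-0.2,-0.2,-0.2,-0.2,-0.2]}' | head -1
python3 fz.py
```

```text
clock: 22.6
first 0.033 F/M [ 0.483 -0.043  1.161 -0.028 -0.119  0.   ] Mz sd 0.025 q7 0.48 q3 -0.77 pos [0.5606 0.0847 0.078 ] yaw_cw_deg -158.9
clock: 23.8
first 0.043 F/M [ 0.429  0.221  0.508  0.051 -0.142 -0.006] Mz sd 0.043 q7 0.34 q3 -0.73 pos [0.5606 0.0847 0.0778] yaw_cw_deg -149.7
```

```bash
python3 -m handwheel '{"delta_pos":[[0,0,0.002],[0,0,0.002],[0,0,0.003],[0,0,0.003],[0,0,0.003],[0,0,0.003],[0,0,0.003],[0,0,0.003]],"delta_rot":[[0,0,0.02],[0,0,0.02],[0,0,0.02],[0,0,0.02],[0,0,0.02],[0,0,0.02],[0,0,0.02],[0,0,0.02]],"claw":[-0.2,-0.2,-0.2,-0.2,-0.2,-0.2,-0.2,-0.2]}' | head -1
python3 fz.py
python3 -m handwheel '{"delta_pos":[[0,0,0.002],[0,0,0.002],[0,0,0.003],[0,0,0.003],[0,0,0.003],[0,0,0.003],[0,0,0.003],[0,0,0.003]],"delta_rot":[[0,0,0.02],[0,0,0.02],[0,0,0.02],[0,0,0.02],[0,0,0.02],[0,0,0.02],[0,0,0.02],[0,0,0.02]],"claw":[-0.2,-0.2,-0.2,-0.2,-0.2,-0.2,-0.2,-0.2]}' | head -1
python3 fz.py
```

```text
clock: 25.0
first 0.1 F/M [ 0.321  0.406  1.269  0.097 -0.138  0.027] Mz sd 0.046 q7 0.2 q3 -0.69 pos [0.5607 0.0847 0.0776] yaw_cw_deg -140.6
clock: 26.2
first 0.179 F/M [ 0.454  0.982  1.992  0.125 -0.131  0.048] Mz sd 0.07 q7 0.07 q3 -0.66 pos [0.5607 0.0847 0.0774] yaw_cw_deg -131.4
```

```bash
python3 -m handwheel '{"delta_pos":[[0,0,-0.003],[0,0,-0.003],[0,0,-0.003],[0,0,-0.003],[0,0,-0.003],[0,0,-0.003],[0,0,-0.003],[0,0,-0.003]],"delta_rot":[[0,0,-0.015],[0,0,-0.015],[0,0,-0.015],[0,0,-0.015],[0,0,-0.015],[0,0,-0.015],[0,0,-0.015],[0,0,-0.015]],"claw":[-0.2,-0.2,-0.2,-0.2,-0.2,-0.2,-0.2,-0.2]}' | head -1
python3 fz.py
```

```text
clock: 27.4
first -0.058 F/M [ 0.988  0.359  1.298  0.189 -0.219 -0.042] Mz sd 0.034 q7 0.17 q3 -0.68 pos [0.5606 0.0847 0.0776] yaw_cw_deg -138.3
```

```bash
python3 -m handwheel '{"delta_pos":[[0,0,0],[0,0,0.001],[0,0,0.001],[0,0,0.001],[0,0,0.001],[0,0,0.001],[0,0,0.001],[0,0,0.001]],"delta_rot":[[0,0,-0.01],[0,0,-0.01],[0,0,0.01],[0,0,0.01],[0,0,0.01],[0,0,0.01],[0,0,0.01],[0,0,0.01]],"claw":[-0.2,-0.2,-0.2,-0.2,-0.2,-0.2,-0.2,-0.2]}' | head -1
python3 fz.py
```

```text
clock: 28.6
first 0.1 F/M [ 0.982  0.576  1.044  0.221 -0.262  0.053] Mz sd 0.039 q7 0.14 q3 -0.67 pos [0.5607 0.0847 0.0776] yaw_cw_deg -136.0
```

```bash
python3 -m handwheel '{"delta_pos":[[0,0,0],[0,0,0],[0,0,0],[0,0,0],[0,0,-1],[0,0,-1.5],[0,0,-1.5],[0,0,-1.5]],"delta_rot":[[0,0,0],[0,0,0],[0,0,0],[0,0,0],[0,0,0],[0,0,0],[0,0,0],[0,0,0]],"claw":[0.2,0.5,0.6,0.6,0.6,0.6,0.6,0.6]}'
python3 -m handwheel '{"delta_pos":[[0,0,0],[0,0,0],[0,0,0],[0,0,0],[0,0,0],[0,0,0],[0,0,0],[0,0,0]],"delta_rot":[[0,0,-0.17],[0,0,-0.17],[0,0,-0.17],[0,0,-0.17],[0,0,-0.17],[0,0,-0.17],[0,0,-0.17],[0,0,-0.165]],"claw":[0.6,0.6,0.6,0.6,0.6,0.6,0.6,0.4]}'
python3 -m handwheel '{"delta_pos":[[2,0,0],[2.2,0,0],[2.2,0,0],[2.1,0,0],[0,0,0],[0,0,0],[0,0,0],[0,0,0]],"delta_rot":[[0,0,0],[0,0,0],[0,0,0],[0,0,0],[0,0,0],[0,0,0],[0,0,0],[0,0,0]],"claw":[0.4,0.4,0.4,0.4,0.4,0.4,0.4,0.4]}'
python3 - <<'E'
from bench import bot
import cv2,numpy as np
im,d=bot.read_camera("side");np.savez("side1.npz",im=im,d=d,**bot.camera_params("side"))
cv2.imwrite("pics/s1.png",cv2.resize(im[140:290,150:350,::-1],(800,600),interpolation=cv2.INTER_CUBIC))
E
python3 fz.py
```

```text
clock: 29.8
eef_pos: [0.5609, 0.0847, 0.1341]
eef_rot: [0.0, 0.375, 0.927, 0.0]
force: [0.2, -0.3, 1.3]
finger_gap: 0.803
grasp_force: 0.0
clock: 30.8
eef_pos: [0.5609, 0.0844, 0.1334]
eef_rot: [0.0, -0.292, 0.956, -0.0]
force: [0.4, 0.8, -0.8]
finger_gap: 0.696
grasp_force: 0.0
clock: 31.8
eef_pos: [0.4903, 0.0381, 0.1326]
eef_rot: [0.0, -0.29, 0.957, 0.0]
force: [0.1, 0.5, 0.9]
finger_gap: 0.704
grasp_force: 0.0
first -0.024 F/M [ 0.169  0.069 -0.043  0.029 -0.026 -0.021] Mz sd 0.023 q7 1.4 q3 -1.09 pos [0.4899 0.0378 0.1325] yaw_cw_deg -213.7
```

View pics/s1.png

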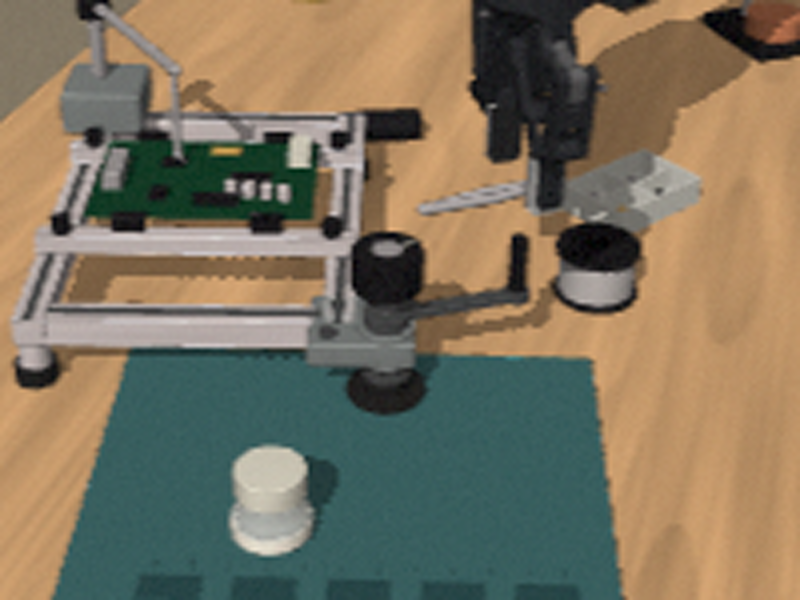

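The crop shows the pin at (518,262), unmoved, with the open fingers above it on both sides. The frame is unmoved and the foot at (386,388) is on the mat. Next I descend and grip the pin.

```bash
python3 -m handwheel '{"delta_pos":[[0,0,1.5],[0,0,1.5],[0,0,1.5],[0,0,1.2],[0,0,0.2],[0,0,0],[0,0,0],[0,0,0]],"delta_rot":[[0,0,0],[0,0,0],[0,0,0],[0,0,0],[0,0,0],[0,0,0],[0,0,0],[0,0,0]],"claw":[0.4,0.4,0.4,0.4,0.4,0.4,0.2,0]}'
python3 -m handwheel '{"delta_pos":[[0,0,0],[0,0,0],[0,0,0],[0,0,0],[0,0,0],[0,0,0],[0,0,0],[0,0,0]],"delta_rot":[[0,0,0],[0,0,0],[0,0,0],[0,0,0],[0,0,0],[0,0,0],[0,0,0],[0,0,0]],"claw":[-0.2,-0.4,-0.5,-0.6,-0.7,-0.85,-0.9,-0.9]}'
python3 fz.py
```

```text
clock: 33.05
eef_pos: [0.4902, 0.0375, 0.0739]
eef_rot: [0.0, -0.289, 0.957, -0.0]
force: [0.1, 0.0, -0.5]
finger_gap: 0.498
grasp_force: 0.0
clock: 34.05
eef_pos: [0.4899, 0.0375, 0.0737]
eef_rot: [-0.0, -0.289, 0.957, -0.0]
force: [-0.4, -0.1, 2.6]
finger_gap: 0.118
grasp_force: 58.5
first 0.028 F/M [-0.657 -0.85   2.951 -0.186  0.143 -0.007] Mz sd 0.026 q7 1.32 q3 -0.99 pos [0.4899 0.0375 0.0736] yaw_cw_deg -213.6
```

```bash
python3 -m handwheel '{"delta_pos":[[-0.042,0.85,0],[-0.042,0.85,0],[-0.042,0.85,0],[-0.042,0.85,0],[-0.042,0.85,0],[-0.042,0.85,0],[-0.042,0.85,0],[-0.042,0.85,0]],"delta_rot":[[0,0,0.1],[0,0,0.1],[0,0,0.1],[0,0,0.1],[0,0,0.1],[0,0,0.1],[0,0,0.1],[0,0,0.1]],"claw":[-0.9,-0.9,-0.9,-0.9,-0.9,-0.9,-0.9,-0.9]}'
python3 fz.py
```

```text
clock: 35.25
eef_pos: [0.4776, 0.1026, 0.0736]
eef_rot: [0.0, 0.108, 0.994, -0.0]
force: [0.3, -2.0, 3.2]
finger_gap: 0.122
grasp_force: 58.5
first -0.031 F/M [ 0.409 -0.092  0.92  -0.026 -0.106 -0.07 ] Mz sd 0.036 q7 0.51 q3 -0.82 pos [0.4777 0.1033 0.0737] yaw_cw_deg -167.9
```

```bash
python3 -m handwheel '{"delta_pos":[[-0.042,0.85,0],[-0.042,0.85,0],[-0.042,0.85,0],[-0.042,0.85,0],[-0.004,0.255,0],[-0.004,0.255,0],[0,0,0],[0,0,0]],"delta_rot":[[0,0,0.1],[0,0,0.1],[0,0,0.1],[0,0,0.1],[0,0,0.03],[0,0,0.03],[0,0,0],[0,0,0]],"claw":[-0.9,-0.9,-0.9,-0.9,-0.9,-0.9,-0.9,-0.9]}'
python3 fz.py
python3 -m handwheel '{"delta_pos":[[0,0.085,0],[0,0.085,0],[0,0.085,0],[0,0.085,0],[0,0,0],[0,0,0],[0,0,0],[0,0,0]],"delta_rot":[[0,0,0.01],[0,0,0.01],[0,0,0.01],[0,0,0.01],[0,0,0],[0,0,0],[0,0,0],[0,0,0]],"claw":[-0.9,-0.9,-0.9,-0.9,-0.9,-0.9,-0.9,-0.9]}'
python3 fz.py
```

```text
clock: 36.45
eef_pos: [0.4943, 0.1378, 0.0736]
eef_rot: [0.0, 0.33, 0.944, 0.0]
force: [-0.2, -0.5, 3.3]
finger_gap: 0.116
grasp_force: 59.1
first -0.02 F/M [ 0.239 -0.589  3.545 -0.098 -0.049  0.017] Mz sd 0.029 q7 0.07 q3 -0.7 pos [0.4943 0.1378 0.0736] yaw_cw_deg -141.5
clock: 37.65
eef_pos: [0.4963, 0.1403, 0.0735]
eef_rot: [0.0, 0.349, 0.937, -0.0]
force: [-1.2, -1.4, 3.8]
finger_gap: 0.115
grasp_force: 59.2
first -0.048 F/M [ 0.233 -2.384  4.106 -0.549 -0.057 -0.026] Mz sd 0.022 q7 0.03 q3 -0.69 pos [0.4963 0.1404 0.0736] yaw_cw_deg -139.2
```

```bash
python3 -m handwheel '{"delta_pos":[[0,0.085,0],[0,0.085,0],[0,0.085,0],[0,0.085,0],[0,0,0],[0,0,0],[0,0,0],[0,0,0]],"delta_rot":[[0,0,0.01],[0,0,0.01],[0,0,0.01],[0,0,0.01],[0,0,0],[0,0,0],[0,0,0],[0,0,0]],"claw":[-0.9,-0.9,-0.9,-0.9,-0.9,-0.9,-0.9,-0.9]}'
python3 fz.py
python3 -m handwheel '{"delta_pos":[[0,0.085,0],[0,0.085,0],[0,0.085,0],[0,0,0],[0,0,0],[0,0,0],[0,0,0],[0,0,0]],"delta_rot":[[0,0,0.01],[0,0,0.01],[0,0,0.01],[0,0,0],[0,0,0],[0,0,0],[0,0,0],[0,0,0]],"claw":[-0.9,-0.9,-0.9,-0.9,-0.9,-0.9,-0.9,-0.9]}'
python3 fz.py
```

```text
clock: 38.85
eef_pos: [0.4987, 0.143, 0.0736]
eef_rot: [0.0, 0.368, 0.93, 0.0]
force: [1.3, -2.6, 4.0]
finger_gap: 0.115
grasp_force: 59.1
first -0.04 F/M [ 1.785 -2.769  3.309 -0.604 -0.349 -0.029] Mz sd 0.018 q7 -0.0 q3 -0.68 pos [0.4987 0.143  0.0736] yaw_cw_deg -136.9
clock: 40.05
eef_pos: [0.4999, 0.1443, 0.0735]
eef_rot: [-0.0, 0.382, 0.924, -0.001]
force: [-1.0, -4.1, 5.1]
finger_gap: 0.115
grasp_force: 59.3
first -0.009 F/M [ 0.24  -4.65   5.335 -0.985 -0.099  0.008] Mz sd 0.024 q7 -0.03 q3 -0.67 pos [0.5    0.1443 0.0735] yaw_cw_deg -135.1
```

```bash
python3 -m handwheel '{"delta_pos":[[0,0.085,0],[0,0.085,0],[0,0,0],[0,0,0],[0,0,0],[0,0,0],[0,0,0],[0,0,0]],"delta_rot":[[0,0,0.01],[0,0,0.01],[0,0,0],[0,0,0],[0,0,0],[0,0,0],[0,0,0],[0,0,0]],"claw":[-0.9,-0.9,-0.9,-0.9,-0.9,-0.9,-0.9,-0.9]}'
python3 fz.py
python3 -m handwheel '{"delta_pos":[[0,0.085,0],[0,0.085,0],[0,0,0],[0,0,0],[0,0,0],[0,0,0],[0,0,0],[0,0,0]],"delta_rot":[[0,0,0.01],[0,0,0.01],[0,0,0],[0,0,0],[0,0,0],[0,0,0],[0,0,0],[0,0,0]],"claw":[-0.9,-0.9,-0.9,-0.9,-0.9,-0.9,-0.9,-0.9]}'
python3 fz.py
```

```text
clock: 41.25
eef_pos: [0.5, 0.1444, 0.0734]
eef_rot: [-0.001, 0.391, 0.92, -0.002]
force: [-2.9, -7.1, 9.1]
finger_gap: 0.116
grasp_force: 59.8
first 0.112 F/M [-3.118 -7.141  8.899 -1.461  0.514  0.117] Mz sd 0.031 q7 -0.05 q3 -0.67 pos [0.5    0.1444 0.0734] yaw_cw_deg -134.0
clock: 42.45
eef_pos: [0.5001, 0.1446, 0.0732]
eef_rot: [-0.001, 0.4, 0.916, -0.004]
force: [-6.7, -9.5, 12.9]
finger_gap: 0.114
grasp_force: 60.3
first 0.26 F/M [-6.349 -9.937 12.77  -1.976  1.165  0.232] Mz sd 0.021 q7 -0.06 q3 -0.66 pos [0.5001 0.1446 0.0732] yaw_cw_deg -132.8
```

```bash
python3 -m handwheel '{"delta_pos":[[0,-0.2,0],[0,0,0],[0,0,0],[0,0,0],[0,0,-1],[0,0,-2],[0,0,-3],[0,0,-3]],"delta_rot":[[0,0,-0.03],[0,0,0],[0,0,0],[0,0,0],[0,0,0],[0,0,0],[0,0,0],[0,0,0]],"claw":[-0.7,-0.5,-0.3,-0.1,0,0,0,0]}'
python3 -m handwheel '{"delta_pos":[[6,0,-1],[6,0,-1],[6,0,-1],[0,0,0],[0,0,0],[0,0,0],[0,0,0],[0,0,0]],"delta_rot":[[0,0,0],[0,0,0],[0,0,0],[0,0,0],[0,0,0],[0,0,0],[0,0,0],[0,0,0]],"claw":[0,0,0,0,0,0,0,0]}'
python3 - <<'E'
from bench import bot
import cv2,numpy as np
from h import *
for n in("side","top"):
    im,d=bot.read_camera(n);np.savez(n+"2.npz",im=im,d=d,**bot.camera_params(n))
a,b=load("side",2)["im"],load("top",2)["im"]
c=np.hstack([a[130:330,150:350],b[90:290,130:330]])[:,:,::-1]
cv2.imwrite("pics/e.png",cv2.resize(c,(800,400),interpolation=cv2.INTER_CUBIC))
# frame shift check by image difference (board region)
for n,w in(("side",(150,130,100,110)),("top",(190,90,130,100))):
    x,y,W,H=w;g=[cv2.cvtColor(load(n,k)["im"],cv2.COLOR_RGB2GRAY)[y:y+H,x:x+W].astype(np.float32) for k in(0,2)]
    print(n,cv2.phaseCorrelate(*g,cv2.createHanningWindow((W,H),cv2.CV_32F)))
E
```

```text
clock: 43.65
eef_pos: [0.5015, 0.1462, 0.1659]
eef_rot: [0.0, 0.386, 0.923, 0.0]
force: [-0.0, -1.2, 0.3]
finger_gap: 0.498
grasp_force: 0.0
clock: 44.65
eef_pos: [0.3753, 0.2735, 0.1934]
eef_rot: [-0.0, 0.387, 0.922, -0.0]
force: [-0.6, 0.1, -0.5]
finger_gap: 0.501
grasp_force: 0.0
side ((0.02701139799792429, -0.004960847592776929), 0.9854853732585906)
top ((0.5275020117209124, -0.004639016216842151), 0.9974692055031106)
```

View pics/e.png

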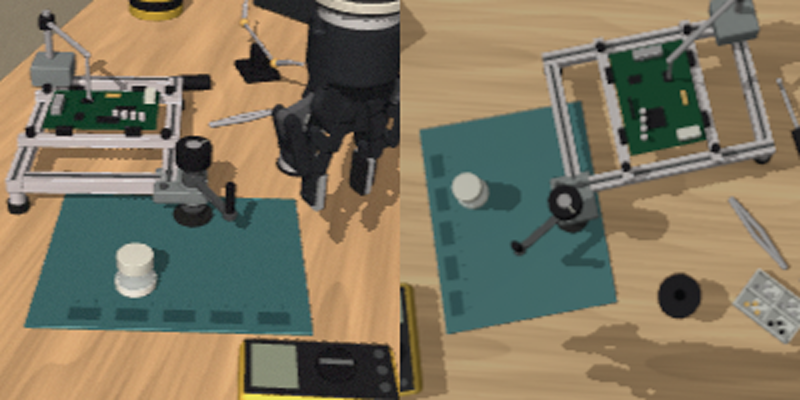

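The crop shows the pin moved round clockwise: top view about (518,247), side view about (230,198). The frame, jar and spool are in place and the gripper is clear. I'm handing in the job.

```bash
python3 -c "
from bench import bot;print(bot.finish_job())"
```

```text
the job is handed in; nothing more can be done
None
```

I wound the foot down until it bears lightly on the mat (about 4 N, estimated from the turning torque), swung the lock lever clockwise onto its stop, and handed the job in at about 45 s; the before/after pictures put any shift of the frame at about 1 mm or less.

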